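Transfer run-in joint modules to the kit tray, first in first out

TASK

The four joint modules on the roller lane came off their run-in test one after another: the one beside the orange end stop was first, and so on back along the lane. Move them into the four pockets of the kit tray in that same order, with the first module in the pocket next to the yellow clip and the last one at the far end of the tray. Keep every module upright, set it down gently on its foot in the pocket, and let go of them all.

Things in the scene. Friction and masses are not known exactly. Their poses are not given: they have to be found in the camera images.
- module_red: Loose upright robot joint module, 80 mm tall, 0.45 kg, red cap. Upwards: foot flange 60 mm dia. x 8 mm; straight round housing 52 mm dia. up to 66 mm (grip it 35 mm or more above the underside: fins and a small plug socket widen it lower down); red cap 46 mm dia., 66 to 80 mm. Origin: centre of the underside, z up. Any yaw.
- module_green: Loose upright robot joint module, 80 mm tall, 0.45 kg, green cap. Upwards: foot flange 60 mm dia. x 8 mm; straight round housing 52 mm dia. up to 66 mm (grip it 35 mm or more above the underside: fins and a small plug socket widen it lower down); green cap 46 mm dia., 66 to 80 mm. Origin: centre of the underside, z up. Any yaw.
- module_white: Loose upright robot joint module, 80 mm tall, 0.45 kg, white cap. Upwards: foot flange 60 mm dia. x 8 mm; straight round housing 52 mm dia. up to 66 mm (grip it 35 mm or more above the underside: fins and a small plug socket widen it lower down); white cap 46 mm dia., 66 to 80 mm. Origin: centre of the underside, z up. Any yaw.
- module_blue: Loose upright robot joint module, 80 mm tall, 0.45 kg, blue cap. Upwards: foot flange 60 mm dia. x 8 mm; straight round housing 52 mm dia. up to 66 mm (grip it 35 mm or more above the underside: fins and a small plug socket widen it lower down); blue cap 46 mm dia., 66 to 80 mm. Origin: centre of the underside, z up. Any yaw.
- carrier_red: Fixed grey block with red corner tags on the roller lane; the red-capped module stands in it at the start. 84 x 84 x 20 mm, round recess 68 mm wide, 8 mm deep. Origin: centre of its underside, 30 mm above the table; z up, x across the lane, +y along the lane towards its orange end stop. The four blocks stand 90 mm apart in one straight row, in any order.
- carrier_green: Fixed grey block with green corner tags on the roller lane; the green-capped module stands in it at the start. 84 x 84 x 20 mm, round recess 68 mm wide, 8 mm deep. Origin: centre of its underside, 30 mm above the table; z up, x across the lane, +y along the lane towards its orange end stop. The four blocks stand 90 mm apart in one straight row, in any order.
- carrier_white: Fixed grey block with white corner tags on the roller lane; the white-capped module stands in it at the start. 84 x 84 x 20 mm, round recess 68 mm wide, 8 mm deep. Origin: centre of its underside, 30 mm above the table; z up, x across the lane, +y along the lane towards its orange end stop. The four blocks stand 90 mm apart in one straight row, in any order.
- carrier_blue: Fixed grey block with blue corner tags on the roller lane; the blue-capped module stands in it at the start. 84 x 84 x 20 mm, round recess 68 mm wide, 8 mm deep. Origin: centre of its underside, 30 mm above the table; z up, x across the lane, +y along the lane towards its orange end stop. The four blocks stand 90 mm apart in one straight row, in any order.
- tray: Fixed kit tray on the table, blue rim, dark grey foam, 110 x 430 mm, rim 32 mm high. Four round pockets in a row along its y axis at y = +135, +45, -45, -135 mm (x = 0), 76 mm wide, floor 18 mm and foam surface 30 mm above the table. Origin: centre of the underside; z up. Both ends look alike but for the clips.
- flag: Yellow clip on either end of the kit tray (the other end has a grey one): 90 mm across the tray, 22 mm wide, upright tab, top 52 mm above the table. Origin: centre of its underside, on the tray's centre line, 203 mm from its middle. It marks the end from which the assembly line takes the first module.

How it is judged:
At the end, for the whole second after the job is handed in: All four modules stand upright (within 6 degrees), at rest and released, foot on the floor of a pocket (centred within 11 mm, height within 4 mm); counted from the yellow clip they follow the order of their carriers counted from the orange end stop (((y of each of carrier_green, carrier_white, carrier_blue in the frame of carrier_red below 0.045 m and horizontal distance between module_red and flag between 0.057 and 0.079 m) or (y of each of carrier_green, carrier_white, carrier_blue in the frame of carrier_red below 0.135 m and y of any of carrier_green, carrier_white, carrier_blue in the frame of carrier_red above 0.045 m and horizontal distance between module_red and flag between 0.147 and 0.169 m) or (y of each of carrier_green, carrier_white, carrier_blue in the frame of carrier_red below 0.225 m and y of any of carrier_green, carrier_white, carrier_blue in the frame of carrier_red above 0.135 m and horizontal distance between module_red and flag between 0.237 and 0.259 m) or (y of each of carrier_green, carrier_white, carrier_blue in the frame of carrier_red below 0.315 m and y of any of carrier_green, carrier_white, carrier_blue in the frame of carrier_red above 0.225 m and horizontal distance between module_red and flag between 0.327 and 0.349 m)) and ((y of each of carrier_red, carrier_white, carrier_blue in the frame of carrier_green below 0.045 m and horizontal distance between module_green and flag between 0.057 and 0.079 m) or (y of each of carrier_red, carrier_white, carrier_blue in the frame of carrier_green below 0.135 m and y of any of carrier_red, carrier_white, carrier_blue in the frame of carrier_green above 0.045 m and horizontal distance between module_green and flag between 0.147 and 0.169 m) or (y of each of carrier_red, carrier_white, carrier_blue in the frame of carrier_green below 0.225 m and y of any of carrier_red, carrier_white, carrier_blue in the frame of carrier_green above 0.135 m and horizontal distance between module_green and flag between 0.237 and 0.259 m) or (y of each of carrier_red, carrier_white, carrier_blue in the frame of carrier_green below 0.315 m and y of any of carrier_red, carrier_white, carrier_blue in the frame of carrier_green above 0.225 m and horizontal distance between module_green and flag between 0.327 and 0.349 m)) and ((y of each of carrier_red, carrier_green, carrier_blue in the frame of carrier_white below 0.045 m and horizontal distance between module_white and flag between 0.057 and 0.079 m) or (y of each of carrier_red, carrier_green, carrier_blue in the frame of carrier_white below 0.135 m and y of any of carrier_red, carrier_green, carrier_blue in the frame of carrier_white above 0.045 m and horizontal distance between module_white and flag between 0.147 and 0.169 m) or (y of each of carrier_red, carrier_green, carrier_blue in the frame of carrier_white below 0.225 m and y of any of carrier_red, carrier_green, carrier_blue in the frame of carrier_white above 0.135 m and horizontal distance between module_white and flag between 0.237 and 0.259 m) or (y of each of carrier_red, carrier_green, carrier_blue in the frame of carrier_white below 0.315 m and y of any of carrier_red, carrier_green, carrier_blue in the frame of carrier_white above 0.225 m and horizontal distance between module_white and flag between 0.327 and 0.349 m)) and ((y of each of carrier_red, carrier_green, carrier_white in the frame of carrier_blue below 0.045 m and horizontal distance between module_blue and flag between 0.057 and 0.079 m) or (y of each of carrier_red, carrier_green, carrier_white in the frame of carrier_blue below 0.135 m and y of any of carrier_red, carrier_green, carrier_white in the frame of carrier_blue above 0.045 m and horizontal distance between module_blue and flag between 0.147 and 0.169 m) or (y of each of carrier_red, carrier_green, carrier_white in the frame of carrier_blue below 0.225 m and y of any of carrier_red, carrier_green, carrier_white in the frame of carrier_blue above 0.135 m and horizontal distance between module_blue and flag between 0.237 and 0.259 m) or (y of each of carrier_red, carrier_green, carrier_white in the frame of carrier_blue below 0.315 m and y of any of carrier_red, carrier_green, carrier_white in the frame of carrier_blue above 0.225 m and horizontal distance between module_blue and flag between 0.327 and 0.349 m)) and x of module_red in the frame of tray between -0.011 and 0.011 m and z of module_red in the frame of tray between 0.014 and 0.022 m and angle between each of module_red, module_green, module_white, module_blue's own z axis and vertical below 0.1 rad and linear speed of each of module_red, module_green, module_white, module_blue below 0.02 m/s and angular speed of each of module_red, module_green, module_white, module_blue below 0.2 rad/s and contact force between each of module_red, module_green, module_white, module_blue and the fingers below 0.1 N and x of module_green in the frame of tray between -0.011 and 0.011 m and z of module_green in the frame of tray between 0.014 and 0.022 m and x of module_white in the frame of tray between -0.011 and 0.011 m and z of module_white in the frame of tray between 0.014 and 0.022 m and x of module_blue in the frame of tray between -0.011 and 0.011 m and z of module_blue in the frame of tray between 0.014 and 0.022 m); the robot touches nothing.
It fails at once if a joint module is tipped more than about 35 degrees from upright (angle between any of module_red, module_green, module_white, module_blue's own z axis and vertical above 0.6 rad).
It fails at once if a joint module is let fall (more than about 15 mm) or thrown: it moves faster than 0.55 m/s with no finger on it ((linear speed of module_red above 0.55 m/s and contact force between module_red and the fingers below 0.1 N) or (linear speed of module_green above 0.55 m/s and contact force between module_green and the fingers below 0.1 N) or (linear speed of module_white above 0.55 m/s and contact force between module_white and the fingers below 0.1 N) or (linear speed of module_blue above 0.55 m/s and contact force between module_blue and the fingers below 0.1 N)).
It fails at once if a joint module is banged down on the tray (more than 150 N) (contact force between any of module_red, module_green, module_white, module_blue and tray above 150 N).
It also fails if it takes over 96 s, if anything falls off the work surface, if the arm or the gripper's body presses on something with over 40 N, if the wrist force passes 120 N, or if a joint passes its speed limit or range.

ROBOT

A 6-joint arm with a two-finger parallel gripper is mounted at the origin on the work surface. World frame = base frame: x ahead of the robot, y to its left, z up, the work surface at z = 0. Lengths are in m, angles in rad, forces in N, time in s.
With the tool pointing down it reaches from about 0.35 to 0.85 m from the base axis. Payload 8.1 kg.
Tool frame: the origin (TCP) lies on the centre line of the jaws, within the pads' length; the fingertips stand 17 mm ahead of it and the grasp point (between the pads) lies 2 mm behind it; z points along the fingers, y is the line along which they close (so a half turn about z gives the same grasp; the last joint's range is limited). The gripper opens to 93 mm and grips with 3 to 60 N. Pads are 15 mm wide; open, the fingers measure 128 mm over their backs; the gripper's body (75 mm by 188 mm) begins 65 mm behind the grasp point.
Start: joints at [1.021, 0.13, 1.488, -0, 1.523, -0.085], TCP at [0.269, 0.536, 0.236] pointing down, gripper open.
Joint ranges: [-2.96, 2.96], [-0.89, 2.26], [0.02, 2.5], [-1.34, 4.48], [0, 2.73], [-2.66, 2.66]. Speed limits (rad/s): [2.39, 2.39, 2.79, 3.14, 3.14, 3.14].

INTERFACE

Orientations are given as a rotation vector (axis times angle).
In Python, from plant import robot, optics, close_job, models gives the robot as it stands.
- The arm moves only by the shell command python3 -m inch 'ROWS' [OPENING] [FORCE]. ROWS is a JSON object of lists of equal length, an entry for each row: "travel": the shift along the tool's x, y, z in m, a list of three; "spin": the turn about the tool's z in rad. In form: {"travel": [[x, y, z], ...], "spin": [spin, ...]}. A call has 1 to 10 rows; each row is the pose to reach, as a shift and turn from the pose commanded when the call began, along the tool's axes at that moment; what a row does not reach only later rows make up. A row lasts 1/12 s, in which the tool goes at most 41.7 mm and 7.16 degrees, less where a joint would pass 70% of its speed; a pose out of reach is approached as far as the arm can. A call with a gripper value outside its range is refused whole. OPENING is the closure, from 0 (fully open) to 1 (shut), set as the call begins (- or left out, the last holds). The fingers move at their own pace and stop on an object; FORCE is the grip in N (left out, the last holds). Time passes only in rows, so rows that repeat a pose let the fingers close. It gives the time, the measured TCP pose, the force, the opening and the grip force at its end, in the units of the state.
- robot.read_state(): the state, without advancing time (a new reading comes with each control period).
- optics.read_camera(name): name is "scene" or "side" or "wrist"; returns (picture, depth): 400x640x3 uint8, red, green, blue; 400x640 float32, m along the optical axis (not along the pixel's ray), 0 where there is no reading.
- optics.camera_info(name): a dict with "camera_matrix" (3x3 intrinsics, pixels), "view" (4x4, takes a point from world to camera coordinates). Camera axes: x right, y down, z forward; pixel columns grow to the right and rows downward; lengths in m; the calibration is good to about 2 mm. A picture is of the moment at which its call begins: read the wrist's pose just before it. camera_info takes no time and is no camera call; for the wrist camera it gives the pose at the moment of the call.
- close_job(): hands the job in; it is judged then, once.
Trained networks look in the newest picture that a camera, given by its name, has taken for a name from the list of things; names that differ only in an ending like _2 or _b are one class to them, and where a whole thing is asked for, a point or a joint stands for the part that bears it (a point fixed in the world has none). Each returns a list of dicts, best first, with "p" (0 to 1); they miss things now and then, are a little off and sometimes report something else, mostly with a low value. They report only what shows in the picture. A call takes as long as a camera call.
- models.look_for(camera, name): "centre" ([x, y, z] in m, in world coordinates, good to about 4 mm: the middle of the surface that is visible of it).
- models.masks_of(camera, name): "region" (400x640 bool, what is visible of it).
The state is a dict: "t": time; "q": joint angles; "dq": joint speeds; "joint_torque": joint torques, N m; "tool_pos": TCP position; "orientation": TCP orientation; "force": force on the tool from outside, world axes, zero at the start; "wrist_torque": the same for the moment, N m; "opening": finger opening in m; "gripper_force": force on a finger pad.
Only numpy, scipy, OpenCV 4.12 (cv2) and the standard library are available. Lean on these libraries where they do the work, as an engineer would, in place of code of your own. Each camera call takes 0.05 s, during which the arm holds its last target. There are 200 camera calls.

## Working session

There is one attempt and no reset: what is moved stays moved. The work goes in short steps, Python scripts to look and compute and a shell command to move; the robot and the scene stay as the last step left them, time stands still between calls to the robot, and variables do not carry over. Pictures are saved under pics/ and viewed, at most 14 in all, crops included, and the job is handed in when it is done.

```bash
ls; mkdir -p pics; python3 - <<'E'
from plant import robot, optics, models
import cv2, numpy as np
print({k:np.round(v,3).tolist() for k,v in robot.read_state().items()})
for c in ["scene","side"]:
    p,d=optics.read_camera(c); cv2.imwrite(f"pics/{c}0.png",p[:,:,::-1])
    for n in ["module_red","module_green","module_white","module_blue","carrier_red","carrier_green","carrier_white","carrier_blue","tray","flag"]:
        print(c,n,[(np.round(r["centre"],3).tolist(),round(float(r["p"]),2)) for r in models.look_for(c,n)[:2]])
E
```

```text
pics
{'t': 0.0, 'q': [1.021, 0.131, 1.489, 0.0, 1.523, -0.085], 'dq': [-0.0, -0.002, 0.001, 0.0, 0.001, -0.001], 'joint_torque': [0.0, -55.985, -49.175, 0.077, 0.036, -0.0], 'tool_pos': [0.269, 0.536, 0.235], 'orientation': [-0.723, -3.057, 0.003], 'force': [0.169, 0.064, -0.189], 'wrist_torque': [-0.03, -0.012, -0.036], 'gripper_force': 0.0, 'opening': 0.093}
scene module_red [([0.483, 0.1, 0.099], 0.74)]
scene module_green []
scene module_white [([0.471, -0.069, 0.104], 0.72), ([0.476, 0.014, 0.099], 0.17)]
scene module_blue [([0.47, 0.016, 0.1], 0.78)]
scene carrier_red [([0.497, 0.093, 0.046], 0.78)]
scene carrier_green [([0.476, -0.149, 0.05], 0.82)]
scene carrier_white [([0.483, -0.079, 0.05], 0.74)]
scene carrier_blue [([0.68, -0.24, 0.026], 0.72), ([0.487, 0.005, 0.049], 0.71)]
scene tray [([0.658, -0.057, 0.03], 0.62)]
scene flag [([0.681, -0.238, 0.027], 0.86)]
side module_red [([0.462, 0.123, 0.108], 0.84)]
side module_green [([0.437, -0.15, 0.109], 0.77), ([0.464, 0.121, 0.105], 0.57)]
side module_white [([0.452, -0.058, 0.109], 0.93)]
side module_blue [([0.458, 0.029, 0.105], 0.93)]
side carrier_red [([0.473, 0.136, 0.05], 0.61)]
side carrier_green [([0.418, -0.158, 0.047], 0.88), ([0.418, -0.071, 0.048], 0.65)]
side carrier_white [([0.421, -0.069, 0.05], 0.62)]
side carrier_blue [([0.43, 0.025, 0.053], 0.66)]
side tray [([0.648, 0.018, 0.032], 0.81)]
side flag [([0.672, -0.237, 0.027], 0.74)]
```

View pics/scene0.png

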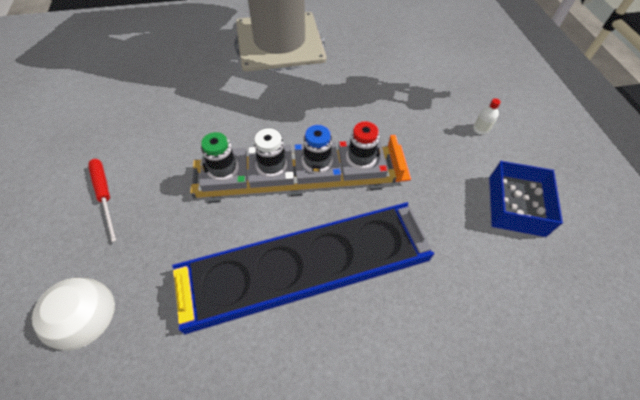

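View pics/side0.png

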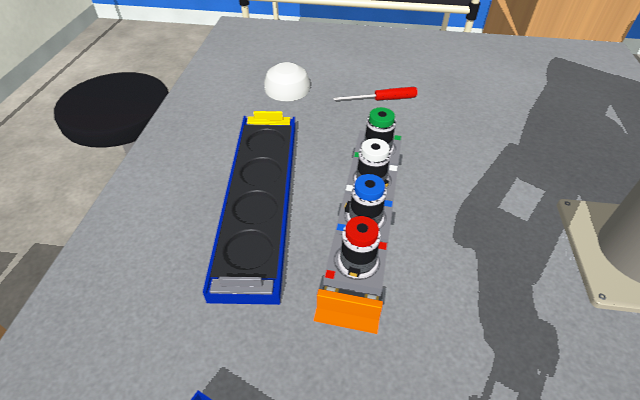

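The scene shows the orange stop at (400,160), beyond red (365,140). Back along the lane come blue (318), white (268) and green (215). The yellow clip is at (183,295), at the −y end of the tray, and the side view agrees. Next I'll fit exact positions from depth.

```bash
cat > h.py <<'E'
from plant import robot, optics, models
import cv2, numpy as np
from scipy.spatial.transform import Rotation as R
def cloud(c):
    i=optics.camera_info(c); p,d=optics.read_camera(c)
    K=np.array(i["camera_matrix"]); V=np.array(i["view"])
    v,u=np.indices(d.shape); P=np.stack([(u-K[0,2])/K[0,0]*d,(v-K[1,2])/K[1,1]*d,d],-1)
    W=(P-V[:3,3])@V[:3,:3]; W[d<=0]=np.nan
    return p,W
def togo(x,y,z=None,yaw=None):
    """shift in tool axes to world x,y,z"""
    s=robot.read_state(); Rm=R.from_rotvec(s["orientation"]).as_matrix()
    t=np.array(s["tool_pos"]); return Rm.T@(np.array([x,y,t[2] if z is None else z])-t), np.degrees(np.arctan2(Rm[1,1],Rm[0,1]))
E
python3 - <<'E'
from h import *
for c in ["scene","side"]:
    p,W=cloud(c); z=W[...,2]
    roi=(W[...,0]>.35)&(W[...,0]<.58)&(abs(W[...,1])<.25)
    print(c,"top z",np.round(np.nanpercentile(z[roi&(z>.07)],[90,97,99.5]),4))
    m=(roi&(z>.114)&(z<.13)).astype(np.uint8)
    n,l,st,_=cv2.connectedComponentsWithStats(m)
    for k in range(1,n):
        if st[k,4]>60:
            q=W[l==k]; r=cv2.minEnclosingCircle(q[:,:2].astype(np.float32))
            print(st[k,4],np.round(q.mean(0),4),p[l==k].mean(0).astype(int),np.round(r[0],4),round(r[1],4))
    for n_ in ["tray","flag"]:
        r=models.masks_of(c,n_)[0]; M=r["region"]; q=W[M]; zz=q[:,2]; 
        print(n_,round(r["p"],2),np.round(np.nanpercentile(zz,[2,25,50,75,98]),4))
        if n_=="tray":
            b=M&(z>.026)&(z<.037)&(p[...,2]>p[...,0].astype(int)+40)   # blue rim
            q=W[b].astype(np.float32); print(len(q),"rect",cv2.minAreaRect(q[:,:2]))
            f=(M&(z<.0235)&(z>.012)).astype(np.uint8); f=cv2.erode(f,np.ones((3,3)))
            n,l,st,_=cv2.connectedComponentsWithStats(f)
            for k in range(1,n):
                if st[k,4]>100: q=W[l==k]; print(" pocket",st[k,4],np.round(q.mean(0),4),[round(float(v),4) for v in sum([list(a) if isinstance(a,tuple) else [a] for a in cv2.minEnclosingCircle(q[:,:2].astype(np.float32))],[])])
        else: print(np.round(np.nanmean(q,0),4))
E
```

```text
scene top z [0.1229 0.1236 0.1243]
435 [0.4664 0.1038 0.1215] [184  43  39] [0.4639 0.1051] 0.0233
448 [0.4604 0.0173 0.1216] [ 43  93 186] [0.4573 0.0175] 0.0235
456 [ 0.4552 -0.0711  0.1216] [218 218 216] [ 0.4521 -0.0711] 0.0233
472 [ 0.4468 -0.1632  0.1215] [ 49 139  74] [ 0.4432 -0.1635] 0.0235
tray 0.61 [0.0075 0.0185 0.0283 0.0305 0.0332]Traceback (most recent call last):
  File "<stdin>", line 17, in <module>
cv2.error: OpenCV(4.12.0) /io/opencv/modules/imgproc/src/convhull.cpp:143: error: (-215:Assertion failed) total >= 0 && (depth == CV_32F || depth == CV_32S) in function 'convexHull'
```

```bash
python3 - <<'E'
from h import *
for c in ["scene","side"]:
    p,W=cloud(c); z=W[...,2]; X=W[...,0]; Y=W[...,1]; pi=p.astype(int)
    if c=="side":
        m=((X>.35)&(X<.55)&(abs(Y)<.25)&(z>.114)&(z<.13)).astype(np.uint8); n,l,st,_=cv2.connectedComponentsWithStats(m)
        for k in range(1,n):
            if st[k,4]>60:
                r=cv2.minEnclosingCircle(W[l==k][:,:2].astype(np.float32)); print(np.round(r[0],4),round(r[1],4))
    roi=(X>.53)&(X<.78)&(abs(Y)<.3)
    b=roi&(z>.025)&(z<.038)
    n,l,st,_=cv2.connectedComponentsWithStats(b.astype(np.uint8)); k=1+np.argmax(st[1:,4]); q=W[l==k].astype(np.float32)
    print(c,len(q),"rect",cv2.minAreaRect(q[:,:2]))
    bl=roi&(z>.005)&(z<.038)&(pi[...,2]>pi[...,0]+50)&(pi[...,2]>pi[...,1]+50); q=W[bl].astype(np.float32); print("blue",len(q),cv2.minAreaRect(q[:,:2]))
    y=roi&(pi[...,0]>150)&(pi[...,1]>120)&(pi[...,2]<80); print("yellow",y.sum(),np.round(np.nanmean(W[y],0),4))
    f=cv2.erode((roi&(z<.0235)&(z>.012)).astype(np.uint8),np.ones((3,3)))
    n,l,st,_=cv2.connectedComponentsWithStats(f)
    for k in range(1,n):
        if st[k,4]>100: q=W[l==k]; r=cv2.minEnclosingCircle(q[:,:2].astype(np.float32)); print(" pocket",st[k,4],np.round(q.mean(0),4),np.round(r[0],4),round(r[1],4))
s=robot.read_state();print(s["tool_pos"],R.from_rotvec(s["orientation"]).as_matrix().round(3))
E
```

```text
Traceback (most recent call last):
cv2.error: OpenCV(4.12.0) /io/opencv/modules/imgproc/src/convhull.cpp:143: error: (-215:Assertion failed) total >= 0 && (depth == CV_32F || depth == CV_32S) in function 'convexHull'
```

```bash
cat > tray.py <<'E'
from h import *
A=lambda q: np.ascontiguousarray(q[:,:2],dtype=np.float32)
for c in ["scene","side"]:
    p,W=cloud(c); z=W[...,2]; X=W[...,0]; Y=W[...,1]; pi=p.astype(int)
    if c=="side":
        m=((X>.35)&(X<.55)&(abs(Y)<.25)&(z>.114)&(z<.13)).astype(np.uint8); n,l,st,_=cv2.connectedComponentsWithStats(m)
        for k in range(1,n):
            if st[k,4]>60:
                r=cv2.minEnclosingCircle(A(W[l==k])); print(np.round(r[0],4),round(r[1],4))
    roi=(X>.53)&(X<.78)&(abs(Y)<.3)
    b=roi&(z>.025)&(z<.038)
    n,l,st,_=cv2.connectedComponentsWithStats(b.astype(np.uint8)); k=1+np.argmax(st[1:,4]); q=W[l==k]
    print(c,len(q),"rect",cv2.minAreaRect(A(q)))
    y=roi&(pi[...,0]>150)&(pi[...,1]>120)&(pi[...,2]<80); print("yellow",y.sum(),np.round(np.nanmean(W[y],0),4))
    f=cv2.erode((roi&(z<.0235)&(z>.012)).astype(np.uint8),np.ones((3,3)))
    n,l,st,_=cv2.connectedComponentsWithStats(f)
    for k in range(1,n):
        if st[k,4]>100: q=W[l==k]; r=cv2.minEnclosingCircle(A(q)); print(" pocket",st[k,4],np.round(q.mean(0),4),np.round(r[0],4),round(r[1],4))
s=robot.read_state();print(s["tool_pos"],R.from_rotvec(s["orientation"]).as_matrix().round(3))
E
python3 tray.py
```

```text
scene 9792 rect ((0.6509146094322205, -0.039029836654663086), (0.11188776791095734, 0.4302076995372772), 6.664571285247803)
yellow 729 [ 0.679  -0.2393  0.0369]
 pocket 1018 [0.6329 0.0965 0.0183] [0.6316 0.0978] 0.0358
 pocket 1152 [0.6436 0.0063 0.0184] [0.6431 0.0066] 0.0358
 pocket 1191 [ 0.6545 -0.0846  0.0184] [ 0.6534 -0.0837] 0.0359
 pocket 1325 [ 0.6647 -0.1744  0.0183] [ 0.6635 -0.1746] 0.0362
[ 0.4435 -0.1645] 0.024
[ 0.4508 -0.0713] 0.0234
[0.4546 0.0175] 0.0239
[0.4622 0.1039] 0.0236
side 7203 rect ((0.6503637433052063, -0.03968425095081329), (0.11088520288467407, 0.43152353167533875), 6.544751167297363)
yellow 497 [ 0.6728 -0.2382  0.0376]
 pocket 489 [ 0.668  -0.183   0.0181] [ 0.6674 -0.183 ] 0.035
 pocket 666 [ 0.6576 -0.0921  0.018 ] [ 0.6582 -0.0934] 0.0352
 pocket 861 [ 0.6479 -0.0019  0.0181] [ 0.6474 -0.0018] 0.0354
 pocket 1161 [0.6374 0.0891 0.018 ] [0.6366 0.0892] 0.0363
[0.26893645 0.53636337 0.23562443] [[-0.894  0.448  0.   ]
 [ 0.448  0.894 -0.   ]
 [-0.    -0.    -1.   ]]
```

```bash
python3 -m inch '{"travel":[[-0.02,-0.016,0],[-0.05,-0.041,0],[-0.08,-0.065,0],[-0.11,-0.09,0],[-0.14,-0.114,0],[-0.17,-0.139,0],[-0.20,-0.163,0],[-0.23,-0.187,0],[-0.255,-0.208,0],[-0.27,-0.22,0]],"spin":[0.11,0.221,0.332,0.442,0.553,0.664,0.774,0.885,0.996,1.106]}' 0 25
python3 - <<'E'
from h import *
print(togo(.463,.1045))
E
```

```text
t: 2.18
tool_pos: [0.4127, 0.2158, 0.2359]
orientation: [2.229, 2.212, 0.0]
force: [-0.1, 1.0, -0.4]
opening: 0.0928
gripper_force: 0.0
(array([-0.11091494,  0.05115394,  0.00011783]), np.float64(-0.4237610623946742))
```

```bash
python3 -m inch '{"travel":[[-0.025,0.012,0],[-0.055,0.026,0],[-0.085,0.04,0],[-0.105,0.048,0],[-0.111,0.051,0],[-0.111,0.051,0]],"spin":[0,0,0,0,-0.007,-0.007]}'
python3 - <<'E'
from h import *
print(togo(.463,.1045,.096))
p,W=cloud("wrist"); cv2.imwrite("pics/w1.png",p[:,:,::-1]); z=W[...,2]
m=((z>.114)&(z<.13)).astype(np.uint8); n,l,st,_=cv2.connectedComponentsWithStats(m)
for k in range(1,n):
    if st[k,4]>200:
        q=W[l==k]; r=cv2.minEnclosingCircle(np.ascontiguousarray(q[:,:2],dtype=np.float32)); print(st[k,4],p[l==k].mean(0).astype(int),np.round(r[0],4),round(r[1],4))
E
```

```text
t: 2.68
tool_pos: [0.4631, 0.1064, 0.2357]
orientation: [2.216, 2.227, -0.0]
force: [1.0, -0.6, 0.2]
opening: 0.0933
gripper_force: 0.0
(array([-0.00187514, -0.00016635,  0.13966117]), np.float64(0.27179723776968295))
1873 [181  37  33] [0.4629 0.1041] 0.0231
660 [ 37  94 195] [0.4567 0.0235] 0.0217
346 [166 166 165] [ 0.4505 -0.0694] 0.0232
```

View pics/w1.png

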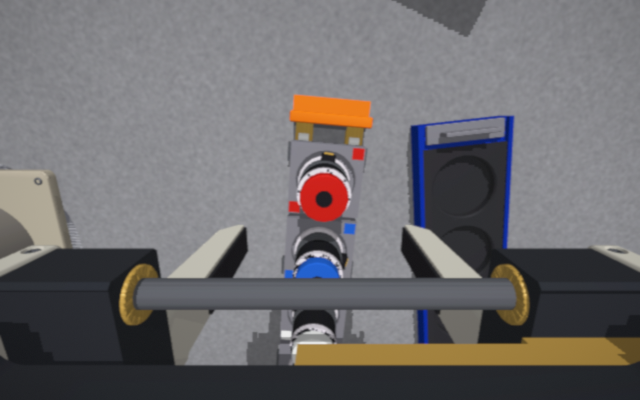

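The wrist view shows red at (323,198), beside the orange stop (332,110), and it confirms the measured centre. Descending to grip it.

```bash
python3 -m inch '{"travel":[[-0.001,0,0.02],[-0.002,0,0.045],[-0.002,0,0.07],[-0.002,0,0.095],[-0.002,0,0.115],[-0.002,0,0.13],[-0.002,0,0.138],[-0.002,0,0.14],[-0.002,0,0.14]],"spin":[0,0,0,0,0,0,0,0,0]}'
python3 -m inch '{"travel":[[0,0,0],[0,0,0],[0,0,0],[0,0,0],[0,0,0],[0,0,0]],"spin":[0,0,0,0,0,0]}' 1 30
```

```text
t: 3.48
tool_pos: [0.4623, 0.1065, 0.0956]
orientation: [-2.212, -2.23, 0.001]
force: [-0.5, -0.5, 0.4]
opening: 0.0927
gripper_force: 0.0
t: 3.98
tool_pos: [0.4629, 0.1056, 0.0959]
orientation: [2.214, 2.229, 0.001]
force: [0.2, 0.3, 0.9]
opening: 0.0576
gripper_force: 0.0
```

```bash
python3 -m inch '{"travel":[[0,0,0],[0,0,0],[0,0,0]],"spin":[0,0,0]}'
python3 -m inch '{"travel":[[0,0,-0.008],[0,0,-0.025],[0,0,-0.045],[0,0,-0.065],[0,0,-0.08],[0,0,-0.09],[0,0,-0.09]],"spin":[0,0,0,0,0,0,0]}'
python3 -c "
from h import *
print(togo(.6661,-.1734))"
```

```text
t: 4.23
tool_pos: [0.4628, 0.1056, 0.0958]
orientation: [2.214, 2.229, 0.0]
force: [-0.4, 0.0, 1.0]
opening: 0.0516
gripper_force: 30.0
t: 4.82
tool_pos: [0.4637, 0.1058, 0.1879]
orientation: [2.212, 2.228, 0.004]
force: [0.1, 0.1, -6.3]
opening: 0.0515
gripper_force: 30.0
(array([-0.28063144,  0.20043746,  0.00051829]), np.float64(0.40425506717851606))
```

```bash
python3 -m inch '{"travel":[[0,0.015,0],[-0.005,0.04,0],[-0.015,0.065,0],[-0.04,0.085,0],[-0.065,0.105,0],[-0.095,0.12,0],[-0.125,0.135,0],[-0.155,0.15,0],[-0.185,0.165,0],[-0.21,0.175,0]],"spin":[0,0,0,0,0,0,0,0,0,0]}'
python3 -m inch '{"travel":[[-0.025,0.01,0],[-0.045,0.018,0],[-0.06,0.023,0],[-0.068,0.025,0],[-0.07,0.025,0],[-0.07,0.025,0]],"spin":[0,0,0,0,0,0]}'
python3 -c "
from h import *
print(togo(.6661,-.1724,.072))"
```

```text
t: 5.65
tool_pos: [0.639, -0.1052, 0.1832]
orientation: [-2.213, -2.227, 0.003]
force: [-0.3, 0.2, -5.9]
opening: 0.0513
gripper_force: 30.0
t: 6.15
tool_pos: [0.6639, -0.1728, 0.1841]
orientation: [-2.213, -2.227, 0.001]
force: [-0.2, 0.5, -5.9]
opening: 0.0517
gripper_force: 30.0
(array([0.00027323, 0.00248371, 0.11211964]), np.float64(0.3662431993925317))
```

```bash
python3 -m inch '{"travel":[[0,0.001,0.015],[0,0.002,0.035],[0,0.002,0.055],[0,0.002,0.075],[0,0.002,0.09],[0,0.002,0.1],[0,0.002,0.104],[0,0.002,0.107],[0,0.002,0.109],[0,0.002,0.109]],"spin":[0,0,0,0,0,0,0,0,0,0]}'
```

```text
t: 6.98
tool_pos: [0.6673, -0.173, 0.0775]
orientation: [2.213, 2.228, 0.001]
force: [-1.0, -0.5, -6.1]
opening: 0.0514
gripper_force: 30.0
```

```bash
python3 -m inch '{"travel":[[0,0,0.001],[0,0,0.002],[0,0,0.003],[0,0,0.003]],"spin":[0,0,0,0]}'
```

```text
t: 7.32
tool_pos: [0.6667, -0.173, 0.0738]
orientation: [2.214, 2.229, 0.0]
force: [-0.1, 0.6, -6.1]
opening: 0.0516
gripper_force: 30.0
```

```bash
python3 -m inch '{"travel":[[0,0,0.001],[0,0,0.002],[0,0,0.002],[0,0,0.002]],"spin":[0,0,0,0]}'
```

```text
t: 7.65
tool_pos: [0.6668, -0.173, 0.0719]
orientation: [2.213, 2.229, 0.0]
force: [0.4, 0.8, -4.3]
opening: 0.0514
gripper_force: 30.0
```

```bash
python3 -m inch '{"travel":[[0,0,0.001],[0,0,0.001],[0,0,0.001]],"spin":[0,0,0]}'
python3 -m inch '{"travel":[[0,0,0],[0,0,0],[0,0,0],[0,0,0],[0,0,0],[0,0,-0.01],[0,0,-0.03],[0,0,-0.06],[0,0,-0.09],[0,0,-0.11]],"spin":[0,0,0,0,0,0,0,0,0,0]}' 0
python3 - <<'E'
from h import *
print(togo(.456,.0175))
A=lambda q: np.ascontiguousarray(q[:,:2],dtype=np.float32)
p,W=cloud("scene"); z=W[...,2]; cv2.imwrite("pics/s1.png",p[:,:,::-1])
m=((W[...,0]>.4)&(W[...,0]<.75)&(abs(W[...,1])<.25)&(((z>.09)&(z<.105)&(W[...,0]>.57))|((z>.114)&(z<.13)&(W[...,0]<.53)))).astype(np.uint8); n,l,st,_=cv2.connectedComponentsWithStats(m)
for k in range(1,n):
    if st[k,4]>60:
        r=cv2.minEnclosingCircle(A(W[l==k])); print(st[k,4],p[l==k].mean(0).astype(int),np.round(r[0],4),round(r[1],4),W[l==k].mean(0)[2])
E
```

```text
t: 7.9
tool_pos: [0.6668, -0.173, 0.0719]
orientation: [2.213, 2.229, 0.0]
force: [-5.4, 1.7, 4.7]
opening: 0.0515
gripper_force: 30.0
t: 8.73
tool_pos: [0.6677, -0.1732, 0.185]
orientation: [2.211, 2.227, 0.003]
force: [0.8, 0.2, 0.2]
opening: 0.0929
gripper_force: 0.0
(array([ 0.19221436, -0.21031004, -0.00098015]), np.float64(0.4015715325439071))
443 [ 44  96 190] [0.4575 0.0179] 0.023 0.1216119883240782
457 [221 221 219] [ 0.4518 -0.071 ] 0.0236 0.12154180577241051
239 [ 58 148  82] [ 0.4437 -0.1608] 0.0229 0.12156114343918852
220 [206  56  53] [ 0.668  -0.1693] 0.0226 0.09698075818637529
```

View pics/s1.png

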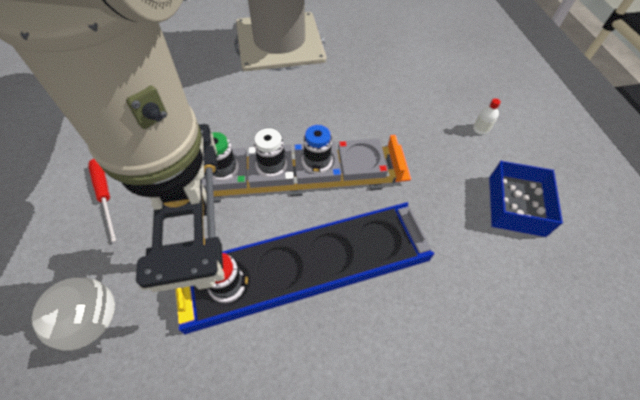

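Red stands in the pocket beside the yellow clip, with its cap around (230,268). Blue is next.

```bash
python3 -m inch '{"travel":[[0.013,-0.015,0],[0.035,-0.039,0],[0.06,-0.066,0],[0.085,-0.094,0],[0.11,-0.121,0],[0.135,-0.148,0],[0.16,-0.176,0],[0.18,-0.198,0],[0.191,-0.21,0],[0.191,-0.21,0]],"spin":[0,0,0,0,0,0,0,0,0,0]}'
python3 -m inch '{"travel":[[0,0,0],[0,0,0]],"spin":[0,0]}'
python3 -c "
from h import *
print(togo(.4563,.0177,.096))"
```

```text
t: 9.62
tool_pos: [0.4535, 0.0186, 0.1812]
orientation: [-2.211, -2.232, -0.001]
force: [0.1, -0.2, -0.0]
opening: 0.093
gripper_force: 0.0
t: 9.78
tool_pos: [0.4562, 0.0161, 0.1813]
orientation: [2.212, 2.228, 0.001]
force: [1.2, -1.3, -0.4]
opening: 0.0934
gripper_force: 0.0
(array([ 1.59706527e-03, -2.94085813e-06,  8.53448171e-02]), np.float64(0.40735288185090207))
```

```bash
python3 -m inch '{"travel":[[0.001,0,0.015],[0.001,0,0.035],[0.001,0,0.055],[0.001,0,0.072],[0.001,0,0.082],[0.001,0,0.086],[0.001,0,0.086]],"spin":[0,0,0,0,0,0,0]}' 0
python3 -m inch '{"travel":[[0,0,0],[0,0,0],[0,0,0],[0,0,0],[0,0,0],[0,0,0],[0,0,0],[0,0,0],[0,0,0]],"spin":[0,0,0,0,0,0,0,0,0]}' 1 30
```

```text
t: 10.37
tool_pos: [0.4551, 0.0171, 0.0938]
orientation: [-2.214, -2.227, 0.002]
force: [0.9, -0.2, -0.2]
opening: 0.0929
gripper_force: 0.0
t: 11.12
tool_pos: [0.4558, 0.0176, 0.095]
orientation: [2.213, 2.229, 0.001]
force: [2.3, 0.4, 1.6]
opening: 0.0517
gripper_force: 30.0
```

```bash
python3 -m inch '{"travel":[[0,0,-0.008],[0,0,-0.025],[0,0,-0.045],[0,0,-0.065],[0,0,-0.08],[0,0,-0.09],[0,0,-0.09]],"spin":[0,0,0,0,0,0,0]}'
python3 -m inch '{"travel":[[0,0.015,0],[-0.002,0.04,0],[-0.008,0.065,0],[-0.02,0.09,0],[-0.035,0.115,0],[-0.05,0.14,0],[-0.07,0.165,0],[-0.09,0.185,0],[-0.099,0.197,0],[-0.1,0.2,0]],"spin":[0,0,0,0,0,0,0,0,0,0]}'
python3 -m inch '{"travel":[[0,0,0],[0,0,0]],"spin":[0,0]}'
python3 -c "
from h import *
print(togo(.6558,-.0840,.071))"
```

```text
t: 11.7
tool_pos: [0.4562, 0.0176, 0.1868]
orientation: [2.212, 2.228, 0.003]
force: [1.4, -0.1, -4.3]
opening: 0.0516
gripper_force: 30.0
t: 12.53
tool_pos: [0.6563, -0.0832, 0.1819]
orientation: [-2.215, -2.225, 0.003]
force: [0.1, -0.1, -5.4]
opening: 0.0513
gripper_force: 30.0
t: 12.7
tool_pos: [0.6549, -0.0804, 0.1829]
orientation: [-2.212, -2.227, 0.002]
force: [0.3, 0.5, -5.1]
opening: 0.0519
gripper_force: 30.0
(array([-0.00374363,  0.00125414,  0.11189684]), np.float64(0.40445207956456464))
```

```bash
python3 -m inch '{"travel":[[-0.001,0,0.015],[-0.002,0.001,0.035],[-0.002,0.001,0.055],[-0.002,0.001,0.075],[-0.002,0.001,0.09],[-0.002,0.001,0.1],[-0.002,0.001,0.105],[-0.002,0.001,0.108],[-0.002,0.001,0.11],[-0.002,0.001,0.11]],"spin":[0,0,0,0,0,0,0,0,0,0]}'
python3 -m inch '{"travel":[[0,0,0.001],[0,0,0.001],[0,0,0.001]],"spin":[0,0,0]}'
```

```text
t: 13.53
tool_pos: [0.6575, -0.083, 0.0754]
orientation: [2.213, 2.229, 0.001]
force: [-0.3, 1.1, -4.3]
opening: 0.0514
gripper_force: 30.0
t: 13.78
tool_pos: [0.6575, -0.0831, 0.0744]
orientation: [2.213, 2.228, 0.001]
force: [0.2, -0.2, -5.0]
opening: 0.052
gripper_force: 30.0
```

```bash
python3 -m inch '{"travel":[[0,0,0.001],[0,0,0.002],[0,0,0.003],[0,0,0.003],[0,0,0.003]],"spin":[0,0,0,0,0]}'
```

```text
t: 14.2
tool_pos: [0.6571, -0.083, 0.071]
orientation: [2.213, 2.229, 0.0]
force: [-1.4, 0.9, 0.4]
opening: 0.0516
gripper_force: 30.0
```

```bash
python3 -m inch '{"travel":[[0,0,0],[0,0,0],[0,0,0],[0,0,0],[0,0,0],[0,0,-0.01],[0,0,-0.03],[0,0,-0.06],[0,0,-0.09],[0,0,-0.11]],"spin":[0,0,0,0,0,0,0,0,0,0]}' 0
python3 -m inch '{"travel":[[0.001,-0.015,0],[0.003,-0.04,0],[0.005,-0.07,0],[0.007,-0.1,0],[0.009,-0.13,0],[0.011,-0.16,0],[0.012,-0.185,0],[0.012,-0.2,0],[0.012,-0.205,0],[0.012,-0.205,0]],"spin":[0,0,0,0,0,0,0,0,0,0]}'
python3 -m inch '{"travel":[[0,0,0],[0,0,0]],"spin":[0,0]}'
python3 -c "
from h import *
print(togo(.4515,-.0711,.096))"
```

```text
t: 15.03
tool_pos: [0.658, -0.0832, 0.185]
orientation: [2.211, 2.227, 0.003]
force: [0.5, -0.2, -0.1]
opening: 0.0929
gripper_force: 0.0
t: 15.87
tool_pos: [0.4517, -0.0725, 0.1816]
orientation: [2.213, 2.228, 0.001]
force: [-0.2, -0.2, 0.4]
opening: 0.0931
gripper_force: 0.0
t: 16.03
tool_pos: [0.453, -0.0725, 0.1812]
orientation: [2.213, 2.229, 0.001]
force: [1.1, -0.1, 0.3]
opening: 0.0925
gripper_force: 0.0
(array([ 0.00146891, -0.00154343,  0.08517142]), np.float64(0.4012271330182192))
```

```bash
python3 -m inch '{"travel":[[0.001,-0.001,0.015],[0.001,-0.001,0.035],[0.001,-0.001,0.055],[0.001,-0.001,0.072],[0.001,-0.001,0.082],[0.001,-0.001,0.085],[0.001,-0.001,0.085]],"spin":[0,0,0,0,0,0,0]}' 0
python3 -m inch '{"travel":[[0,0,0],[0,0,0],[0,0,0],[0,0,0],[0,0,0],[0,0,0],[0,0,0],[0,0,0],[0,0,0]],"spin":[0,0,0,0,0,0,0,0,0]}' 1 30
```

```text
t: 16.62
tool_pos: [0.4507, -0.0713, 0.0949]
orientation: [-2.212, -2.228, 0.001]
force: [0.3, -0.1, 0.9]
opening: 0.0929
gripper_force: 0.0
t: 17.37
tool_pos: [0.4512, -0.0714, 0.0959]
orientation: [2.213, 2.229, 0.001]
force: [0.6, 1.4, 1.5]
opening: 0.0515
gripper_force: 30.0
```

```bash
python3 -m inch '{"travel":[[0,0,-0.008],[0,0,-0.025],[0,0,-0.045],[0,0,-0.065],[0,0,-0.08],[0,0,-0.09],[0,0,-0.09]],"spin":[0,0,0,0,0,0,0]}'
python3 -m inch '{"travel":[[0,0.015,0],[0.002,0.04,0],[0.008,0.065,0],[0.02,0.09,0],[0.033,0.115,0],[0.045,0.14,0],[0.058,0.165,0],[0.07,0.183,0],[0.075,0.193,0],[0.076,0.195,0]],"spin":[0,0,0,0,0,0,0,0,0,0]}'
python3 -m inch '{"travel":[[0,0,0],[0,0,0]],"spin":[0,0]}'
python3 -c "
from h import *
print(togo(.6454,.0054,.072))"
```

```text
t: 17.95
tool_pos: [0.4518, -0.0717, 0.1878]
orientation: [2.212, 2.227, 0.002]
force: [-0.1, -0.5, -5.8]
opening: 0.0514
gripper_force: 30.0
t: 18.78
tool_pos: [0.6457, 0.0074, 0.183]
orientation: [-2.21, -2.229, 0.003]
force: [0.7, 0.2, -5.1]
opening: 0.0518
gripper_force: 30.0
t: 18.95
tool_pos: [0.6442, 0.0057, 0.1841]
orientation: [-2.212, -2.228, 0.003]
force: [0.1, 0.5, -4.0]
opening: 0.0516
gripper_force: 30.0
(array([-0.00026595,  0.0014587 ,  0.11213486]), np.float64(0.4010384281426262))
```

```bash
python3 -m inch '{"travel":[[0,0,0.015],[0,0,0.035],[0,0,0.055],[0,0,0.075],[0,0,0.09],[0,0,0.1],[0,0,0.105],[0,0,0.108],[0,0,0.11],[0,0,0.11]],"spin":[0,0,0,0,0,0,0,0,0,0]}'
python3 -m inch '{"travel":[[0,0,0.001],[0,0,0.002],[0,0,0.003],[0,0,0.003]],"spin":[0,0,0,0]}'
```

```text
t: 19.78
tool_pos: [0.6458, 0.0058, 0.0764]
orientation: [2.213, 2.228, 0.001]
force: [-0.3, 0.5, -4.5]
opening: 0.0516
gripper_force: 30.0
t: 20.12
tool_pos: [0.6455, 0.006, 0.0728]
orientation: [2.213, 2.229, 0.0]
force: [0.2, -0.8, -4.9]
opening: 0.0512
gripper_force: 30.0
```

```bash
python3 -m inch '{"travel":[[0,0,0.001],[0,0,0.0015],[0,0,0.0015],[0,0,0.0015]],"spin":[0,0,0,0]}'
```

```text
t: 20.45
tool_pos: [0.6457, 0.006, 0.072]
orientation: [2.213, 2.229, 0.001]
force: [-3.6, 0.0, 3.7]
opening: 0.0515
gripper_force: 30.0
```

```bash
python3 -m inch '{"travel":[[0,0,0],[0,0,0],[0,0,0],[0,0,0],[0,0,0],[0,0,-0.01],[0,0,-0.03],[0,0,-0.06],[0,0,-0.09],[0,0,-0.11]],"spin":[0,0,0,0,0,0,0,0,0,0]}' 0
python3 -m inch '{"travel":[[-0.012,-0.014,0],[-0.033,-0.039,0],[-0.055,-0.066,0],[-0.078,-0.093,0],[-0.1,-0.12,0],[-0.123,-0.147,0],[-0.145,-0.173,0],[-0.161,-0.192,0],[-0.169,-0.202,0],[-0.169,-0.202,0]],"spin":[0,0,0,0,0,0,0,0,0,0]}'
python3 -m inch '{"travel":[[0,0,0],[0,0,0]],"spin":[0,0]}'
python3 - <<'E'
from h import *
print(togo(.4434,-.1635,.096))
p,W=cloud("wrist"); z=W[...,2]
m=((z>.114)&(z<.13)).astype(np.uint8); n,l,st,_=cv2.connectedComponentsWithStats(m)
for k in range(1,n):
    if st[k,4]>200:
        q=W[l==k]; r=cv2.minEnclosingCircle(np.ascontiguousarray(q[:,:2],dtype=np.float32)); print(st[k,4],p[l==k].mean(0).astype(int),np.round(r[0],4),round(r[1],4))
E
```

```text
t: 21.28
tool_pos: [0.6464, 0.0059, 0.1854]
orientation: [2.212, 2.227, 0.004]
force: [0.7, 0.1, 0.6]
opening: 0.0931
gripper_force: 0.0
t: 22.12
tool_pos: [0.4435, -0.1659, 0.182]
orientation: [2.216, 2.225, -0.0]
force: [0.2, -0.3, 0.6]
opening: 0.0926
gripper_force: 0.0
t: 22.28
tool_pos: [0.4455, -0.164, 0.1816]
orientation: [2.213, 2.229, 0.001]
force: [0.2, 0.2, -0.7]
opening: 0.0929
gripper_force: 0.0
(array([ 0.00050995, -0.00219047,  0.08562446]), np.float64(0.41073396134982054))
2842 [ 41 133  69] [ 0.4435 -0.1649] 0.0229
```

```bash
python3 -m inch '{"travel":[[0,-0.001,0.015],[0,-0.001,0.035],[0,-0.001,0.055],[0,-0.001,0.072],[0,-0.001,0.082],[0,-0.001,0.085],[0,-0.001,0.085]],"spin":[0,0,0,0,0,0,0]}' 0
python3 -m inch '{"travel":[[0,0,0],[0,0,0],[0,0,0],[0,0,0],[0,0,0],[0,0,0],[0,0,0],[0,0,0],[0,0,0]],"spin":[0,0,0,0,0,0,0,0,0]}' 1 30
```

```text
t: 22.92
tool_pos: [0.4435, -0.1637, 0.0954]
orientation: [-2.211, -2.229, 0.001]
force: [0.7, 0.1, 0.0]
opening: 0.093
gripper_force: 0.0
t: 23.67
tool_pos: [0.4435, -0.1646, 0.0963]
orientation: [2.214, 2.229, -0.0]
force: [-1.4, 0.9, 3.6]
opening: 0.0518
gripper_force: 30.0
```

```bash
python3 -m inch '{"travel":[[0,0,-0.008],[0,0,-0.025],[0,0,-0.045],[0,0,-0.065],[0,0,-0.08],[0,0,-0.09],[0,0,-0.09]],"spin":[0,0,0,0,0,0,0]}'
python3 -m inch '{"travel":[[0.01,0.012,0],[0.03,0.033,0],[0.055,0.055,0],[0.08,0.077,0],[0.105,0.098,0],[0.13,0.118,0],[0.155,0.137,0],[0.18,0.153,0],[0.2,0.165,0],[0.22,0.175,0]],"spin":[0,0,0,0,0,0,0,0,0,0]}'
python3 -m inch '{"travel":[[0.02,0.008,0],[0.033,0.014,0],[0.039,0.016,0],[0.039,0.016,0],[0.039,0.016,0]],"spin":[0,0,0,0,0]}'
python3 -c "
from h import *
print(togo(.6351,.0948,.072))"
```

```text
t: 24.25
tool_pos: [0.4445, -0.1649, 0.1884]
orientation: [2.211, 2.227, 0.002]
force: [0.3, -1.2, -4.6]
opening: 0.052
gripper_force: 30.0
t: 25.08
tool_pos: [0.6168, 0.0583, 0.1837]
orientation: [-2.211, -2.228, 0.003]
force: [0.6, -0.8, -5.0]
opening: 0.0518
gripper_force: 30.0
t: 25.5
tool_pos: [0.6323, 0.0953, 0.1854]
orientation: [-2.213, -2.229, 0.002]
force: [0.2, -0.4, -5.6]
opening: 0.0514
gripper_force: 30.0
(array([-0.00042542,  0.00299703,  0.11335073]), np.float64(0.4130003796914755))
```

```bash
python3 -m inch '{"travel":[[0,0.001,0.015],[0,0.002,0.035],[0,0.002,0.055],[0,0.002,0.075],[0,0.002,0.09],[0,0.002,0.1],[0,0.002,0.105],[0,0.002,0.108],[0,0.002,0.11],[0,0.002,0.11]],"spin":[0,0,0,0,0,0,0,0,0,0]}'
python3 -m inch '{"travel":[[0,0,0.001],[0,0,0.002],[0,0,0.003],[0,0,0.004],[0,0,0.004]],"spin":[0,0,0,0,0]}'
```

```text
t: 26.33
tool_pos: [0.6353, 0.0957, 0.0769]
orientation: [2.213, 2.228, 0.001]
force: [0.2, 0.1, -5.0]
opening: 0.0514
gripper_force: 30.0
t: 26.75
tool_pos: [0.6351, 0.0959, 0.0724]
orientation: [2.213, 2.229, 0.001]
force: [0.3, -1.2, -4.3]
opening: 0.0519
gripper_force: 30.0
```

```bash
python3 -m inch '{"travel":[[0,0,0.001],[0,0,0.001],[0,0,0.001]],"spin":[0,0,0]}'
python3 -m inch '{"travel":[[0,0,0],[0,0,0],[0,0,0],[0,0,0],[0,0,0],[0,0,-0.01],[0,0,-0.03],[0,0,-0.06],[0,0,-0.09],[0,0,-0.12]],"spin":[0,0,0,0,0,0,0,0,0,0]}' 0
python3 -m inch '{"travel":[[0.01,-0.01,0],[0.03,-0.03,0],[0.06,-0.06,0],[0.085,-0.085,0],[0.11,-0.11,0],[0.135,-0.13,0],[0.16,-0.15,0],[0.18,-0.165,0],[0.19,-0.17,0],[0.19,-0.17,0]],"spin":[0,0,0,0,0,0,0,0,0,0]}'
python3 -m inch '{"travel":[[0.01,0,0],[0.03,0,0],[0.06,0,0],[0.085,0,0],[0.105,0,0],[0.115,0,0],[0.12,0,0],[0.12,0,0],[0.12,0,0],[0.12,0,0]],"spin":[0,0,0,0,0,0,0,0,0,0]}'
python3 - <<'E'
from h import *
yl=np.array([.674,-.241])
for c in ["scene","side"]:
    p,W=cloud(c); z=W[...,2]; cv2.imwrite(f"pics/{c}9.png",p[:,:,::-1])
    m=((W[...,0]>.57)&(W[...,0]<.75)&(abs(W[...,1])<.25)&(z>.09)&(z<.105)).astype(np.uint8); n,l,st,_=cv2.connectedComponentsWithStats(m)
    for k in range(1,n):
        if st[k,4]>60:
            r=cv2.minEnclosingCircle(np.ascontiguousarray(W[l==k][:,:2],dtype=np.float32))
            a=np.radians(6.6); d=np.array(r[0])-[.6506,-.0393]
            print(p[l==k].mean(0).astype(int),"tray xy",np.round([d@[np.cos(a),np.sin(a)],d@[-np.sin(a),np.cos(a)]],4),round(r[1],4),W[l==k].mean(0)[2])
E
```

```text
t: 27.0
tool_pos: [0.6351, 0.096, 0.0724]
orientation: [2.213, 2.229, 0.001]
force: [-4.0, -0.6, 5.3]
opening: 0.0513
gripper_force: 30.0
t: 27.83
tool_pos: [0.6345, 0.0959, 0.193]
orientation: [-2.214, -2.229, 0.0]
force: [0.8, 1.0, 0.8]
opening: 0.0932
gripper_force: 0.0
t: 28.67
tool_pos: [0.4625, 0.2866, 0.192]
orientation: [-2.21, -2.232, -0.002]
force: [-1.0, 0.2, -0.5]
opening: 0.0929
gripper_force: 0.0
t: 29.5
tool_pos: [0.463, 0.4035, 0.1911]
orientation: [2.215, 2.228, -0.001]
force: [0.3, 0.1, 0.1]
opening: 0.093
gripper_force: 0.0
[ 44 134  71] tray xy [0.0009 0.1363] 0.0233 0.09787104264740887
[215 215 213] tray xy [0.0004 0.0455] 0.0233 0.09794705467565107
[ 39  90 184] tray xy [ 0.0016 -0.0438] 0.0231 0.09795631297004571
[183  39  36] tray xy [ 0.001  -0.1348] 0.023 0.09790964952785265
```

View pics/scene9.png

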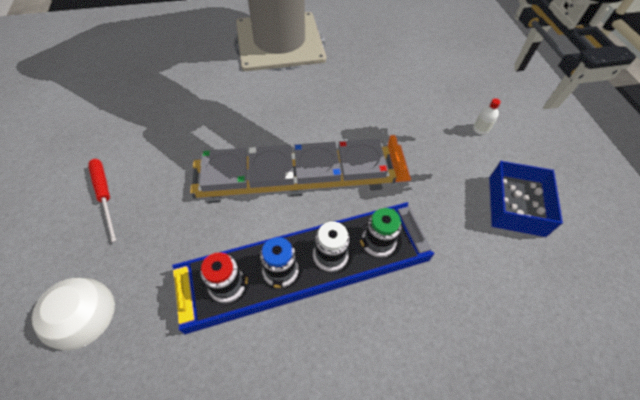

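All four stand upright, within 2 mm of their pocket centres: red (218,268) by the yellow clip, then blue (278,250), white (332,235) and green (385,220). The gripper is clear of everything.

```bash
python3 -c "
from plant import close_job
print(close_job())"
```

```text
the job is handed in; nothing more can be done
None
```

The four modules stand upright and released in the kit tray in the order red, blue, white, green counted from the yellow clip, within 2 mm of their pocket centres in the last scene picture, and the job was handed in at about 30 s of the 96 s allowed (no verdict was returned).

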